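# Gauge the calcium block, then lift it in bamboo tongs

## Robot

A 7-joint arm with a two-finger parallel gripper is mounted at the origin on the work surface. World frame = base frame: x ahead of the robot, y to its left, z up, the work surface at z = 0. Lengths are in mm, angles in degrees, forces in N, time in s.
With the tool pointing down it reaches from about 425 to 875 mm from the base axis. Payload 8.4 kg.
Tool frame: the origin (TCP) lies midway between the tips of the shut fingers; the grasp point (between the pads) lies 19 mm behind it; z points along the fingers, y is the line along which they close (so a half turn about z gives the same grasp; the last joint's range is limited). The gripper opens to 85 mm and grips with 20 to 120 N. Pads are 22 mm wide; open, the fingers measure 114 mm over their backs; the gripper's body (76 mm by 85 mm) begins 54 mm behind the grasp point. The pads swing forward as they close: fully open they stand 13 mm farther back than shut.
Start: joints at [62.67, 19.091, 2.286, 83.961, -0.768, 76.965, -3.352], TCP at [239.745, -604.139, 195.408] pointing down, gripper open.
Joint ranges: [-147.57, 147.57], [-21.85, 119.76], [-74.77, 79.35], [14.55, 137.4], [-85.83, 265.84], [4.83, 119.75], [-152.11, 152.11]. Speed limits (degrees/s): [127.2, 127.2, 159.86, 159.86, 180, 180, 180].

## Interface

Orientations are given as a 3x3 rotation matrix whose columns are the frame's x, y, z axes.
In Python, from workcell import robot gives the robot as it stands.
- The arm moves only by the tool move_arm, never from a script. Its argument "rows" is a list of rows, each an object of numbers: "hand": the closure in counts, from 0 (fully open) to 255 (shut); "dx", "dy", "dz": the shift along the tool's x, y, z in mm; "roll": the turn about the tool's z in rad. In form: [{"hand": .., "dx": .., "dy": .., "dz": .., "roll": ..}, ...]. A call has 1 to 5 rows; each row shifts and turns the commanded pose from where the row before left it, along the tool's axes as they then stand; what a row does not reach is not made up. A row lasts 1/10 s, in which the tool goes at most 50 mm and 8.59 degrees, less where a joint would pass 70% of its speed; a pose out of reach is approached as far as the arm can. A call with a gripper value outside its range is refused whole. The fingers move at their own pace and stop on an object; "squeeze" is the grip in N (left out, the last holds). Time passes only in rows, so rows that do not move let the fingers close. It gives the time, the measured TCP pose, the force, the opening and the grip force at its end, in the units of the state.
- robot.read_state(): the state, without advancing time (a new reading comes with each control period).
- robot.grab_frame(name): name is "scene" or "top" or "wrist"; returns (picture, depth): 400x640x3 uint8, red, green, blue; 400x640 float32, mm along the optical axis (not along the pixel's ray), 0 where there is no reading.
- robot.calibration(name): a dict with "fov_y" (degrees; the focal length in pixels is half the picture's height over the tangent of half this angle, whatever the lens; pixels are square), "cx", "cy" (the principal point, pixels), "extrinsics" (4x4, takes a point from camera to world coordinates). Camera axes: x right, y down, z forward; pixel columns grow to the right and rows downward; lengths in mm; the calibration is good to about 2 mm. The wrist camera is an equidistant fisheye: a pixel r from the principal point sees the ray r / f radians off the axis. A picture is of the moment at which its call begins: read the wrist's pose just before it. calibration takes no time and is no camera call; for the wrist camera it gives the pose at the moment of the call.
- robot.sign_off(): hands the job in; it is judged then, once.
Trained networks look in the newest picture that a camera, given by its name, has taken for a name from the list of things; names that differ only in an ending like _2 or _b are one class to them, and where a whole thing is asked for, a point or a joint stands for the part that bears it (a point fixed in the world has none). Each returns a list of dicts, best first, with "confidence" (0 to 1); they miss things now and then, are a little off and sometimes report something else, mostly with a low value. They report only what shows in the picture. A call takes as long as a camera call. They do not tell look-alikes from the thing itself.
- robot.find_in(name, camera): "point" ([x, y, z] in mm, in the coordinates of the camera as it stood for that picture, good to about 4 mm: the middle of the surface that is visible of it).
- robot.silhouettes(name, camera): "pixels" (400x640 bool, what is visible of it).
The state is a dict: "time_s": time; "joint_positions": joint angles; "qd": joint speeds; "tau": joint torques, N m; "tcp_pos": TCP position; "tcp_rot": TCP orientation; "wrist_force": force on the tool from outside, world axes, zero at the start; "ft_torque": the same for the moment, N m; "grip_width": opening from 0.0 (shut) to 1.0 (fully open); "grasp_force": force on a finger pad.
Only numpy, scipy, OpenCV 4.12 (cv2) and the standard library are available. Lean on these libraries where they do the work, as an engineer would, in place of code of your own. Each camera call takes 0.05 s, during which the arm holds its last target. There are 200 camera calls.

## Task

Press the height gauge's red knob down until the foot rests on the calcium block, hold the reading a moment, then let the slide spring back up. Then take the bamboo tongs from their rest, close their jaws on the block without the gripper itself ever touching it, draw it out from under the gauge and hold it up at least 100 mm above the shelf. Finish while still holding it there in the tongs, and leave the rock hide, mister bottle, heat emitter and glass bowl where they stand.

Things in the scene. Friction and masses are not known exactly. Their poses are not given: they have to be found in the camera images.
- gauge: Fixed height gauge. Aluminium base plate 12 mm thick, x -30 to 100, y -40 to 40 mm; its near part is the anvil. Origin: on the shelf below the foot's axis, z up. Dark column at x 70 to 95 mm, 30 mm wide; blue head 34 mm wide reaches back over the anvil to x = -18 mm, 107 to 132 mm above the shelf. Below the head it is open towards -x (the robot's side) and to both sides.
- gauge_slide (a joint): Gauge reading (m): gap from foot to anvil top. Foot (20 mm disc, 6 mm thick), 10 mm rod and red knob move as one, straight down when the knob is pushed. A spring holds it at the raised stop, 0.060, and returns it there. Push: about 2.5 N at first, 4 N at 0.032. Reads 0.032 with the foot on the calcium block.
- gauge_knob (a point): Centre of the flat top of the gauge's red knob (34 mm across, 18 mm tall): 216 mm above the shelf when raised, about 188 mm with the foot on the block.
- block: Off-white calcium block: upright round puck 30 mm in diameter, 32 mm tall, 25 to 55 g, loose on the gauge's anvil (12 mm above the shelf), within about 5 mm of the foot's axis. Origin: centre of its underside.
- rest: Fixed dark wooden tong rest; origin on the shelf. Base 6 mm thick, x -100 to 80 mm, 85 mm wide. Two cross bars, tops 26 mm above the shelf, carry the tongs: at x -96 to -80 mm under the spine and x 53 to 67 mm under the arms. Between the bars fingers have room below the tongs, down to the base.
- tongs: Bamboo tongs, 70 g, 227 mm long, loose on the rest, on edge: arms level, closing horizontally. Frame: x from spine to jaws, z up; origin in the mid-plane between the two dark grip bands, mid-height of the 18 mm tall arms (35 mm above the shelf on the rest). Spine 26 x 46 mm at x -101 to -75 mm. Bands 34 mm long, centred at x = 0; outer width over them 60 mm when sprung open. Jaw centres x = 110 mm.
- tong_left: Left (+y) arm of the tongs; origin at its hinge, x along the arm. Squeezing the bands closes both arms evenly: width over bands 46 mm = arms parallel, 47 mm = jaws on the block, stop at 36 mm. Jaw gap = 27 mm + 2.4 x (width - 46 mm), 60 mm fully open. A spring pushes each band out with about 5 N (open) to 8 N (46 mm), so held at a width of 50 to 57 mm they stay in the fingers with jaws open.
- tong_right: Right (-y) arm of the tongs, mirror of the left: 205 x 5 x 18 mm, ending at tongs x = 125 mm. Each jaw is a flat dark pad inside the arm's end, 24 mm long, 18 mm tall. Fully open, the arm ends are about 79 mm apart over their outsides.
- hide: Brown resin rock hide, about 140 x 140 x 100 mm, bystander; origin: centre of underside.
- mister: White plastic mister bottle with twist cap, 66 mm in diameter, 190 mm tall, bystander; origin: centre of underside.
- emitter: Black ceramic heat emitter standing on its face, 76 mm across, 98 mm tall, with brass screw base up, bystander; origin: centre of underside.
- bowl: Glass feeding bowl, 100 mm across, 40 mm tall, bystander; origin: centre of underside.
There are look-alikes about, which are no part of the job. Of the things shaped like the block, the white one is meant.

How it is judged:
By the outcome, as a careful person would: the job done as asked, in the order asked, and still so for the second after the job is handed in, while the arm keeps its last pose, push and grip.
It also fails if it takes over 61 s, if anything falls off the work surface, if the arm or the gripper's body presses on something with over 40 N, if the wrist force passes 120 N, or if a joint passes its speed limit or range.

## Working session

There is one attempt and no reset: what is moved stays moved. The work goes in short steps, Python scripts to look and compute and a tool call to move; the robot and the scene stay as the last step left them, time stands still between calls to the robot, and variables do not carry over. Pictures are saved under pics/ and viewed, at most 10 in all, crops included, and the job is handed in when it is done.

Besides the shell and the picture viewer there is one more tool, called after "Call:" as a command line: name --argument value ..., lists and objects as JSON in quotes. move_arm: Moves the arm, as the interface text tells. Its arguments: {"type":"object","properties":{"rows":{"type":"array","items":{"type":"object","properties":{"hand":{"type":"number"},"dx":{"type":"number"},"dy":{"type":"number"},"dz":{"type":"number"},"roll":{"type":"number"}}}},"squeeze":{"type":"number"}},"required":["rows"]}

```bash
mkdir -p pics; cat > h.py <<'E'
import numpy as np, cv2
from workcell import robot
def save(name,fn):
    im,d=robot.grab_frame(name); cv2.imwrite('pics/'+fn,im[:,:,::-1]); return im,d
def ray(c,u,v,cam):
    f=200/np.tan(np.radians(c['fov_y'])/2); x=(np.asarray(u)-c['cx'])/f; y=(np.asarray(v)-c['cy'])/f
    return x,y
def world(cam,d,mask):
    c=robot.calibration(cam); v,u=np.nonzero(mask&(d>0)); z=d[v,u]; x,y=ray(c,u,v,cam)
    if cam=='wrist':
        r=np.hypot(x,y)+1e-9; t=np.tan(r)/r; x,y=x*t,y*t
    P=np.c_[x*z,y*z,z,np.ones(len(z))]
    return (P@np.array(c['extrinsics']).T)[:,:3]
def tow(cam,p):
    return (np.array(robot.calibration(cam)['extrinsics'])@np.r_[p,1])[:3]
E
python3 - <<'E'
from h import *
np.set_printoptions(precision=1,suppress=True)
s=robot.read_state(); print(s['tcp_pos'],np.array(s['tcp_rot']),s['time_s'])
ims=[]
for cam in('top','scene'):
    im,d=save(cam,cam+'0.png')
    c=robot.calibration(cam); print(cam,c['fov_y'],np.array(c['extrinsics'])[:3])
    for n in ('gauge_knob','gauge','block','rest','tongs','hide','mister','emitter','bowl'):
        for r in robot.find_in(n,cam)[:3]: print(n,round(r['confidence'],2),tow(cam,r['point']))
E
```

```text
[ 239.6 -603.7  194.5] [[ 0.9  0.4 -0. ]
 [ 0.4 -0.9  0. ]
 [-0.  -0.  -1. ]] 0.0
top 46.212179750682616 [[   0.    -1.     0.2  348.2]
 [  -1.    -0.    -0.    11.8]
 [   0.    -0.2   -1.  1747.8]]
gauge 0.96 [ 638.7 -164.1   11.2]
block 0.58 [625.5 -59.6  28.9]
block 0.54 [ 679.7 -375.8   40.4]
rest 0.79 [581.5 191.    5.8]
tongs 0.79 [569.2 173.3  45.2]
hide 0.59 [595.5 480.7  91.4]
mister 0.95 [ 598.7 -487.2  123.9]
emitter 0.64 [ 681.3 -375.8   40.7]
emitter 0.4 [ 639.5 -164.5   10.3]
bowl 0.92 [802.4  18.2  17.6]
scene 54.934904859603385 [[  -0.2    0.5   -0.8 1545. ]
 [   1.     0.1   -0.2  207. ]
 [  -0.    -0.9   -0.5  694.5]]
gauge_knob 0.47 [ 611.2 -163.7  201.1]
gauge 0.9 [ 680.4 -168.2   75.8]
block 0.68 [639.4 -58.7  24.2]
block 0.55 [ 623.6 -162.1   34.9]
rest 0.89 [593.9 182.9   7.9]
tongs 0.96 [600.1 192.9  42.4]
tongs 0.54 [639.3 178.3  43.8]
hide 0.76 [658.  481.2  84.8]
mister 0.94 [ 630.3 -494.7   92.7]
emitter 0.62 [ 705.5 -374.2   38.5]
bowl 0.87 [780.8  10.7  24.4]
```

View pics/top0.png

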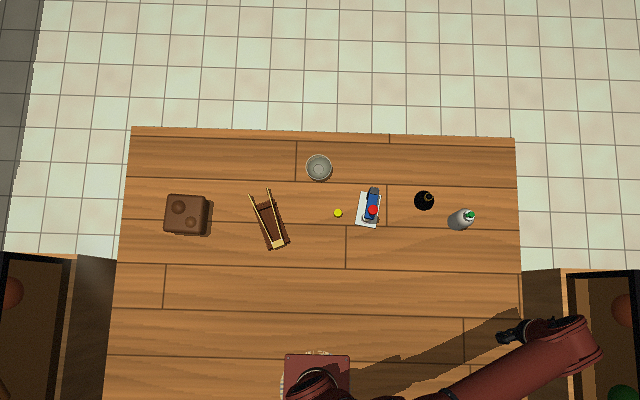

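View pics/scene0.png

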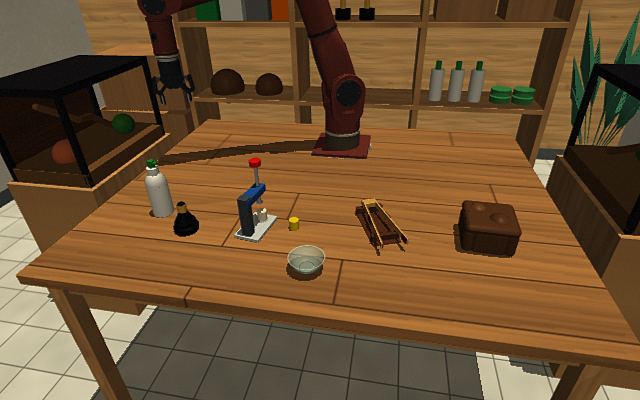

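Top view: the red knob is at (373,210), the tongs on their rest at (269,220) with the spine at the near end, and the bowl at (319,168). There are two block-like pucks. The yellow one, at (338,213) top and (294,224) scene, is a look-alike. The white one under the gauge foot, at (262,215) scene, fits the description. Next I'll measure poses and make one confirming crop.

```bash
python3 - <<'E'
from h import *
np.set_printoptions(precision=1,suppress=True)
for cam in('top','scene'):
    im,d=robot.grab_frame(cam)
    if cam=='scene': cv2.imwrite('pics/crop.png',cv2.resize(im[145:250,220:320,::-1],None,fx=5,fy=5,interpolation=cv2.INTER_CUBIC))
    P=world(cam,d,np.ones(d.shape,bool)); 
    v,u=np.nonzero(d>0); C=im[v,u].astype(int)
    R,G,B=C.T
    near=lambda x,y,r:(np.hypot(P[:,0]-x,P[:,1]-y)<r)
    k=near(625,-164,60)&(R>130)&(G<60)&(B<60)&(P[:,2]>150); q=P[k]
    print(cam,'red',len(q),q.mean(0),q.min(0),q.max(0)); t=q[q[:,2]>q[:,2].max()-5]; print(' top',len(t),t.mean(0))
    b=near(640,-164,110)&(np.abs(P[:,2]-12)<5)&(np.minimum(R,np.minimum(G,B))>110)
    r=cv2.minAreaRect(P[b][:,:2].astype(np.float32)); print(' plate',b.sum(),r,P[b][:,2].mean())
    b=near(640,-164,110)&(B>R+40)&(P[:,2]>100); 
    if b.sum()>5: print(' head',b.sum(),cv2.minAreaRect(P[b][:,:2].astype(np.float32)),P[b][:,2].max())
    # tongs: bright bamboo above z 30
    b=near(590,185,170)&(P[:,2]>36)&(P[:,2]<60)
    q=P[b];print(' tongs',b.sum(),np.median(q[:,2]),cv2.minAreaRect(q[:,:2].astype(np.float32)))
    b=near(590,185,170)&(P[:,2]>4)&(P[:,2]<10); print(' restbase',b.sum(),cv2.minAreaRect(P[b][:,:2].astype(np.float32)))
    if cam=='scene':
        b=near(626,-164,40)&(P[:,2]>20)&(P[:,2]<60)&(np.minimum(R,np.minimum(G,B))>90); print(' blk',b.sum(),P[b].mean(0),P[b].min(0),P[b].max(0))
    for s in robot.silhouettes('tongs',cam)[:2]:
        q=world(cam,d,s['pixels']); q=q[(q[:,2]>25)&(q[:,2]<60)]; print(' sil',s['confidence'],len(q),cv2.minAreaRect(q[:,:2].astype(np.float32)))
E
```

```text
top red 73 [ 611.5 -168.1  215.7] [ 597.9 -183.5  207.8] [ 625.5 -152.5  222.6]
 top 27 [ 612.8 -168.6  219.5]
 plate 241 ((646.2841796875, -173.87783813476562), (79.27841186523438, 128.57345581054688), 80.19854736328125) 11.738194552526025
 head 165 ((643.355224609375, -173.60446166992188), (33.4276237487793, 98.3193130493164), 80.52253723144531) 140.47653560752838
 tongs 252 43.53622100936184 ((595.3125610351562, 197.20852661132812), (222.4833221435547, 75.69349670410156), 22.355525970458984)
 restbase 1138 ((590.7890014648438, 184.4586944580078), (333.86029052734375, 333.4581604003906), 18.759117126464844)
 sil 0.6 150 ((566.0367431640625, 181.2850799560547), (158.2947998046875, 60.96186447143555), 26.0485897064209)
scene red 46 [ 614.1 -169.4  215.6] [ 598.4 -184.2  213.2] [ 628.2 -155.1  219. ]
 top 44 [ 613.7 -169.4  215.7]
 plate 300 ((646.9310302734375, -175.66171264648438), (79.98836517333984, 129.72662353515625), 81.27433776855469) 11.603877673863359
 head 219 ((648.9415283203125, -175.378662109375), (34.60658645629883, 107.91399383544922), 80.91748809814453) 134.4827025380058
 tongs 352 42.64396513973412 ((596.0897827148438, 193.17666625976562), (228.76454162597656, 77.88284301757812), 23.714557647705078)
 restbase 556 ((576.8433227539062, 221.9412841796875), (167.5697479248047, 217.8520050048828), 19.053850173950195)
 blk 19 [ 614.7 -160.8   42.1] [ 597.9 -177.8   22.3] [ 626.2 -152.9   45.1]
 sil 0.58 484 ((595.8715209960938, 198.69093322753906), (229.3275604248047, 75.93659210205078), 20.174076080322266)
```

View pics/crop.png

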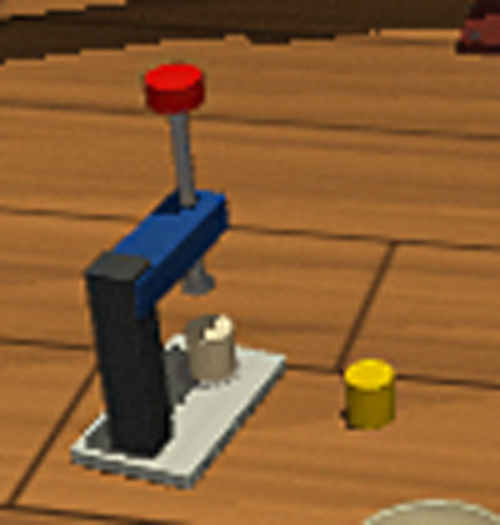

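The crop shows the white puck under the grey foot at crop (210,350), with the yellow look-alike apart at (370,395). Next I go to the knob.

```bash
cat >> h.py <<'E'
def plan(x,y,z,yaw=None):
    s=robot.read_state(); R=np.array(s['tcp_rot']); p=np.array(s['tcp_pos'])
    d=R.T@(np.array([x,y,z])-p); cy=np.degrees(np.arctan2(R[1,0],R[0,0]))
    print('t',round(s['time_s'],2),'tcp',p.round(1),'yaw %.2f'%cy,'d',d.round(1),'n>=',np.linalg.norm(d)/50,'zaxis',R[:,2].round(3),
      'force',np.round(s['wrist_force'],1),'gw',round(s['grip_width'],3),'gf',s['grasp_force'])
    if yaw is not None: print('roll rad',np.radians(-(yaw-cy)),'(do after/before translation)')
E
python3 -c "
from h import *
plan(612.8,-169.3,260,22.5)"
```

```text
t 1.2 tcp [ 239.8 -604.1  195.4] yaw 21.65 d [ 507.1 -266.6  -64.6] n>= 11.531066258490448 zaxis [ 0.  0. -1.] force [0.4 1.1 0.1] gw 1.004 gf 0.0
roll rad -0.01491745903064176 (do after/before translation)
```

Call:
move_arm --rows '[{"hand": 255,"dx": 33.8,"dy": -17.8,"dz": -13},{"hand": 255,"dx": 33.8,"dy": -17.8,"dz": -13},{"hand": 255,"dx": 33.8,"dy": -17.8,"dz": -13},{"hand": 255,"dx": 33.8,"dy": -17.8,"dz": -13},{"hand": 255,"dx": 33.8,"dy": -17.8,"dz": -13}]' --squeeze 40

```text
validation failed for argument at $.ro...
```

Call:
move_arm --rows '[{"hand": 255,"dx": 33.8,"dy": -17.8,"dz": 0},{"hand": 255,"dx": 33.8,"dy": -17.8,"dz": 0},{"hand": 255,"dx": 33.8,"dy": -17.8,"dz": 0},{"hand": 255,"dx": 33.8,"dy": -17.8,"dz": 0},{"hand": 255,"dx": 33.8,"dy": -17.8,"dz": 0}]'

```text
validation failed for argument at $.ro...
```

Call:
move_arm --rows '[{"hand": 255,"dx": 33.8,"dy": -17.8,"dz": 0},{"hand": 255,"dx": 33.8,"dy": -17.8,"dz": 0},{"hand": 255,"dx": 33.8,"dy": -17.8,"dz": 0},{"hand": 255,"dx": 33.8,"dy": -17.8,"dz": 0},{"hand": 255,"dx": 0,"dy": 0,"dz": 0}]'

```text
validation failed for argument at $.ro...
```

```bash
python3 -c "
from h import *
plan(612.8,-169.3,225,22.5)
im,d=save('wrist','w1.png')
P=world('wrist',d,np.ones(d.shape,bool));v,u=np.nonzero(d>0);C=im[v,u].astype(int)
b=(C[:,0]>120)&(C[:,1]<70)&(C[:,2]<70)&(abs(P[:,2]-212)<15)&(abs(P[:,0]-613)<50)&(abs(P[:,1]+169)<50)
print(b.sum(),P[b].mean(0),P[b].min(0),P[b].max(0))"
```

```text
t 1.2 tcp [ 239.8 -604.1  195.4] yaw 21.65 d [ 507.1 -266.6  -29.6] n>= 11.473764475664574 zaxis [ 0.  0. -1.] force [0.4 1.1 0.1] gw 1.004 gf 0.0
roll rad -0.01491745903064176 (do after/before translation)<string>:7: RuntimeWarning: Mean of empty slice.
  ret = um.true_divide(
Traceback (most recent call last):
ValueError: zero-size array to reduction operation minimum which has no identity
```

View pics/w1.png

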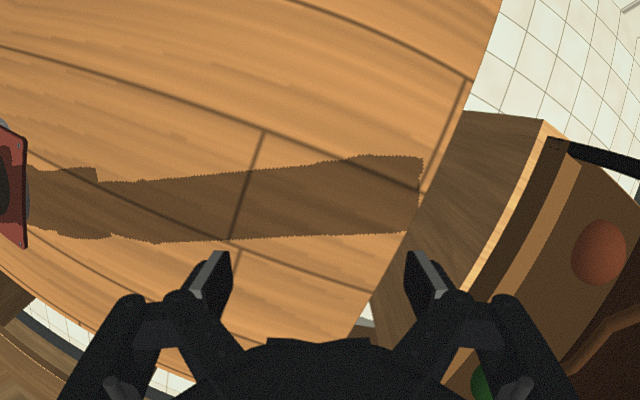

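The moves were refused, so the wrist picture still shows the start pose: open fingers at (215,280) and (420,280). I'll retry with every field given.

Call:
move_arm --rows '[{"hand": 255,"dx": 33.8,"dy": -17.8,"dz": -13,"roll": 0},{"hand": 255,"dx": 33.8,"dy": -17.8,"dz": -13,"roll": 0},{"hand": 255,"dx": 33.8,"dy": -17.8,"dz": -13,"roll": 0},{"hand": 255,"dx": 33.8,"dy": -17.8,"dz": -13,"roll": 0},{"hand": 255,"dx": 33.8,"dy": -17.8,"dz": -13,"roll": 0}]' --squeeze 40

```text
time_s: 1.75
tcp_pos: [364.8, -457.8, 261.1]
tcp_rot: [[0.93, 0.369, 0.0], [0.369, -0.93, -0.0], [0.0, 0.0, -1.0]]
wrist_force: [0.5, -1.1, 0.6]
grip_width: 0.141
grasp_force: 0.0
```

Call:
move_arm --rows '[{"hand": 255,"dx": 33.8,"dy": -17.8,"dz": 0,"roll": 0},{"hand": 255,"dx": 33.8,"dy": -17.8,"dz": 0,"roll": 0},{"hand": 255,"dx": 33.8,"dy": -17.8,"dz": 0,"roll": 0},{"hand": 255,"dx": 33.8,"dy": -17.8,"dz": 0,"roll": 0},{"hand": 255,"dx": 33.8,"dy": -17.8,"dz": 0,"roll": 0}]'

```text
time_s: 2.25
tcp_pos: [489.1, -312.7, 260.6]
tcp_rot: [[0.93, 0.369, 0.0], [0.369, -0.93, -0.0], [0.0, 0.0, -1.0]]
wrist_force: [1.2, 0.3, 0.3]
grip_width: 0.005
grasp_force: 0.0
```

Call:
move_arm --rows '[{"hand": 255,"dx": 33.8,"dy": -17.8,"dz": 0,"roll": 0},{"hand": 255,"dx": 33.8,"dy": -17.8,"dz": 0,"roll": 0},{"hand": 255,"dx": 33.8,"dy": -17.8,"dz": 0,"roll": 0},{"hand": 255,"dx": 33.8,"dy": -17.8,"dz": 0,"roll": 0},{"hand": 255,"dx": 0,"dy": 0,"dz": 0,"roll": 0}]'

```text
time_s: 2.75
tcp_pos: [590.6, -191.4, 260.0]
tcp_rot: [[0.926, 0.377, 0.001], [0.377, -0.926, 0.003], [0.002, -0.003, -1.0]]
wrist_force: [-0.8, -0.0, -0.2]
grip_width: -0.0
grasp_force: 0.0
```

```bash
python3 -c "
from h import *
plan(612.8,-169.3,222,22.5)
im,d=save('wrist','w2.png')
P=world('wrist',d,np.ones(d.shape,bool));v,u=np.nonzero(d>0);C=im[v,u].astype(int)
b=(C[:,0]>120)&(C[:,1]<70)&(C[:,2]<70)&(abs(P[:,2]-212)<15)&(abs(P[:,0]-613)<50)&(abs(P[:,1]+169)<50)
print(b.sum(),P[b].mean(0),P[b].min(0),P[b].max(0))
b=b&(P[:,2]>213);print(b.sum(),P[b].mean(0),P[b].min(0),P[b].max(0))"
```

```text
t 2.75 tcp [ 590.6 -191.4  260. ] yaw 22.12 d [ 28.8 -12.   38.1] n>= 0.9857513183749631 zaxis [ 0.001  0.003 -1.   ] force [-0.8 -0.  -0.2] gw -0.0 gf 0.0
roll rad -0.00667201947142396 (do after/before translation)
1469 [ 610.33861846 -173.97253106  214.63607327] [ 594.05653969 -190.65920371  209.78559803] [ 625.89768342 -157.74817474  216.9111871 ]
1430 [ 610.18169573 -174.06736202  214.6994441 ] [ 594.05653969 -190.09530359  213.00760945] [ 625.89768342 -157.9913867   216.9111871 ]
```

View pics/w2.png

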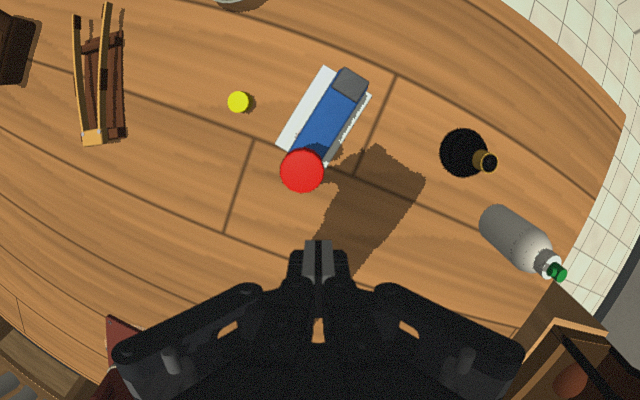

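The wrist view shows the knob at (302,170), just ahead of the shut fingertips at (318,250). Moving above it, then pressing slowly.

Call:
move_arm --rows '[{"hand": 255,"dx": 13.5,"dy": -5.5,"dz": 0,"roll": 0},{"hand": 255,"dx": 13.5,"dy": -5.5,"dz": 12,"roll": 0},{"hand": 255,"dx": 0,"dy": 0,"dz": 20,"roll": 0},{"hand": 255,"dx": 0,"dy": 0,"dz": 5,"roll": 0},{"hand": 255,"dx": 0,"dy": 0,"dz": 0,"roll": 0}]'

```text
time_s: 3.3
tcp_pos: [608.1, -177.9, 222.0]
tcp_rot: [[0.93, 0.368, -0.002], [0.368, -0.93, 0.001], [-0.002, -0.001, -1.0]]
wrist_force: [0.2, -0.3, 0.7]
grip_width: -0.001
grasp_force: 0.0
```

Call:
move_arm --rows '[{"hand": 255,"dx": 0,"dy": 0,"dz": 6,"roll": 0},{"hand": 255,"dx": 0,"dy": 0,"dz": 6,"roll": 0},{"hand": 255,"dx": 0,"dy": 0,"dz": 6,"roll": 0},{"hand": 255,"dx": 0,"dy": 0,"dz": 3,"roll": 0},{"hand": 255,"dx": 0,"dy": 0,"dz": 0,"roll": 0}]'

```text
time_s: 3.8
tcp_pos: [608.4, -177.8, 201.9]
tcp_rot: [[0.93, 0.369, -0.001], [0.369, -0.93, 0.0], [-0.001, -0.0, -1.0]]
wrist_force: [-1.2, 0.2, -0.1]
grip_width: -0.003
grasp_force: 0.0
```

```bash
python3 -c "
from h import *
plan(612.5,-170,202)
im,d=robot.grab_frame('scene')
a=cv2.resize(im[110:250,200:320,::-1],None,fx=4,fy=4,interpolation=cv2.INTER_CUBIC)
im,d=robot.grab_frame('wrist')
b=cv2.resize(im[60:340,220:420,::-1],(400,560))
cv2.imwrite('pics/p3.png',np.hstack([a[:560,:400],b]))"
```

```text
t 3.8 tcp [ 608.4 -177.8  201.9] yaw 21.64 d [ 6.7 -5.8 -0.1] n>= 0.17659940962356713 zaxis [-0.001  0.    -1.   ] force [-1.2  0.2 -0.1] gw -0.003 gf 0.0
```

View pics/p3.png

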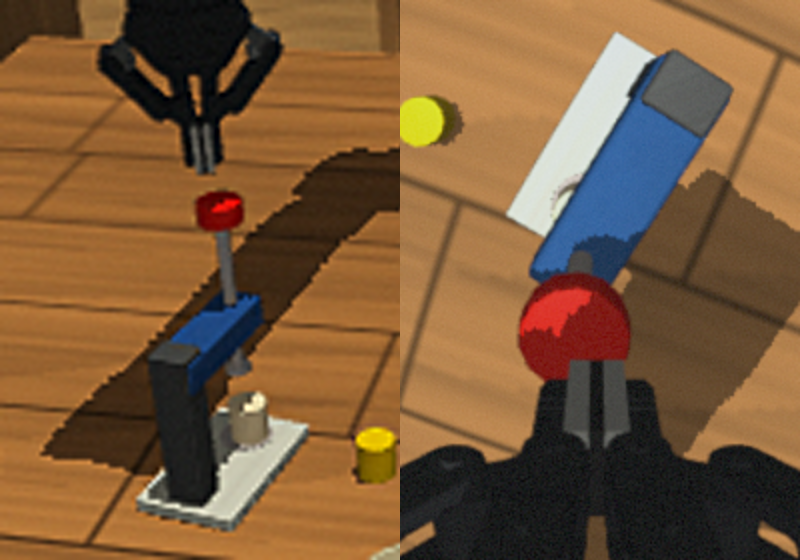

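The picture shows the fingertips not touching the knob: the scene view has them at (205,172) and the knob top at (220,198), unpressed. I'll check depths against the tips.

```bash
python3 -c "
from h import *
np.set_printoptions(precision=1,suppress=True)
for cam in ('scene','wrist'):
    im,d=robot.grab_frame(cam)
    P=world(cam,d,np.ones(d.shape,bool));v,u=np.nonzero(d>0);C=im[v,u].astype(int)
    n=np.hypot(P[:,0]-610,P[:,1]+172)<60
    k=n&(C[:,0]>120)&(C[:,1]<80)&(C[:,2]<80)&(P[:,2]>150);t=P[k];print(cam,'knob',k.sum(),np.median(t,0),t.min(0),t.max(0)); tt=t[t[:,2]>np.percentile(t[:,2],60)];print(tt.mean(0),(tt.min(0)+tt.max(0))/2)
    k=n&(C.max(1)-C.min(1)<25)&(P[:,2]>190)&(P[:,2]<260);t=P[k]
    if len(t): q=t[t[:,2]<t[:,2].min()+8];print('tips',k.sum(),q.mean(0),t.min(0))
c=robot.calibration('wrist');print(np.array(c['extrinsics']),c['fov_y'],c['cx'],c['cy'])
print(robot.read_state()['tcp_pos'])
"
```

```text
scene knob 23 [ 621.7 -162.8  214.7] [ 601.  -183.2  204.2] [ 628.6 -156.1  217.3]
[ 619.8 -162.6  216.2] [ 620.  -163.   216.4]
tips 50 [ 616.4 -168.5  191.4] [ 610.2 -187.1  191.1]
wrist knob 1774 [ 614.4 -167.9  214.7] [ 596.3 -186.7  200.9] [ 627.4 -153.9  216.9]
[ 613.4 -169.1  215.3] [ 612.3 -170.4  215.9]
tips 900 [ 623.1 -163.   200.6] [ 610.8 -188.5  200.1]
[[   0.4   -0.9   -0.3  680.1]
 [  -0.9   -0.4   -0.1 -150.4]
 [   0.     0.3   -1.   380.2]
 [   0.     0.     0.     1. ]] 65.70646984690485 317.84317355913447 197.25498723496196
[ 608.9 -177.8  202.7]
```

```bash
python3 -c "
from h import *
np.set_printoptions(precision=1,suppress=True)
for cam,pts in (('scene',[(251,150),(251,147),(253,160)]),('wrist',[(310,246),(326,246),(312,265),(300,215)])):
    im,d=robot.grab_frame(cam)
    for u,v in pts:
        m=np.zeros(d.shape,bool);m[v,u]=1;print(cam,u,v,im[v,u],d[v,u],world(cam,d,m))
s=robot.read_state();print(s['time_s'],s['tcp_pos'],s['joint_positions'],s['wrist_force'])
"
```

```text
scene 251 150 [36 37 34] 1073.8137 [[ 618.6 -173.   248.7]]
scene 251 147 [80 78 71] 1066.0472 [[ 621.1 -170.9  259. ]]
scene 253 160 [79  1  0] 1097.8431 [[ 611.4 -173.7  214.1]]
wrist 310 246 [73 75 66] 144.75114 [[ 618.5 -170.9  248.7]]
wrist 326 246 [71 73 66] 144.53575 [[ 621.3 -177.9  248.9]]
wrist 312 265 [74 75 71] 127.83687 [[ 618.8 -172.1  266.4]]
wrist 300 215 [219  48  45] 176.98901 [[ 618.6 -163.9  214.1]]
4.1 [ 608.9 -177.8  202.7] [ 25.7  18.1 -17.1  84.9   5.4  77.8 -60.1] [-0.2  0.2  0.4]
```

Both cameras put the visible fingertips at about z 243, about 28 mm above the knob, although the TCP reads 202. Contact will have to be judged by camera and force. I'll centre over the knob, then descend in steps.

Call:
move_arm --rows '[{"hand": 255,"dx": 4,"dy": -7,"dz": 0,"roll": 0},{"hand": 255,"dx": 0,"dy": 0,"dz": 6,"roll": 0},{"hand": 255,"dx": 0,"dy": 0,"dz": 6,"roll": 0},{"hand": 255,"dx": 0,"dy": 0,"dz": 3,"roll": 0},{"hand": 255,"dx": 0,"dy": 0,"dz": 0,"roll": 0}]'

```text
time_s: 4.6
tcp_pos: [609.3, -169.9, 186.5]
tcp_rot: [[0.93, 0.369, -0.001], [0.369, -0.93, 0.0], [-0.001, -0.001, -1.0]]
wrist_force: [0.3, -0.1, 0.3]
grip_width: -0.0
grasp_force: 0.0
```

```bash
cat >> h.py <<'E'
def tips():
    np.set_printoptions(precision=1,suppress=True)
    im,d=robot.grab_frame('wrist'); P=world('wrist',d,np.ones(d.shape,bool)); v,u=np.nonzero(d>0); C=im[v,u].astype(int)
    f=(C.max(1)-C.min(1)<20)&(C.max(1)>55)&(d[v,u]<260)&(abs(u-318)<60); s=robot.read_state(); t=np.array(s['tcp_pos'])
    q=P[f&(np.hypot(*(P[:,:2]-t[:2]).T)<40)]; lo=q[q[:,2]<np.percentile(q[:,2],5)]
    k=(C[:,0]>120)&(C[:,1]<80)&(C[:,2]<80)&(np.hypot(P[:,0]-613,P[:,1]+170)<25)
    print('tip',lo.mean(0),'knob z',np.median(P[k][:,2]),'tcp',t,'F',np.array(s['wrist_force']),'t',s['time_s'])
E
python3 -c "
from h import *
tips()"
```

```text
tip [ 624.6 -164.4  119.7] knob z 215.1764174171354 tcp [ 609.6 -170.   186.9] F [-0.9  0.   0.2] t 4.65
```

Call:
move_arm --rows '[{"hand": 255,"dx": 3,"dy": 1,"dz": 4,"roll": 0},{"hand": 255,"dx": 0,"dy": 0,"dz": 4,"roll": 0},{"hand": 255,"dx": 0,"dy": 0,"dz": 4,"roll": 0},{"hand": 255,"dx": 0,"dy": 0,"dz": 4,"roll": 0},{"hand": 255,"dx": 0,"dy": 0,"dz": 0,"roll": 0}]'

```text
time_s: 5.15
tcp_pos: [613.1, -169.6, 171.1]
tcp_rot: [[0.929, 0.369, 0.0], [0.369, -0.929, 0.0], [0.0, -0.0, -1.0]]
wrist_force: [1.3, -0.1, 3.4]
grip_width: 0.001
grasp_force: 1.3
```

```bash
sed -i 's/<40)\]/<40)\&(P[:,2]>185)]/' h.py; python3 -c "
from h import *
tips()"
```

```text
tip [ 624.1 -166.3  212.6] knob z 205.50115149469195 tcp [ 613.1 -169.6  171.4] F [ 1.8 -0.8  2.2] t 5.2
```

Call:
move_arm --rows '[{"hand": 255,"dx": 0,"dy": 0,"dz": 4,"roll": 0},{"hand": 255,"dx": 0,"dy": 0,"dz": 4,"roll": 0},{"hand": 255,"dx": 0,"dy": 0,"dz": 4,"roll": 0},{"hand": 255,"dx": 0,"dy": 0,"dz": 3,"roll": 0},{"hand": 255,"dx": 0,"dy": 0,"dz": 0,"roll": 0}]'

```text
time_s: 5.7
tcp_pos: [613.0, -169.6, 156.0]
tcp_rot: [[0.929, 0.369, -0.0], [0.369, -0.929, 0.0], [0.0, -0.0, -1.0]]
wrist_force: [1.5, -0.2, 4.0]
grip_width: -0.0
grasp_force: 1.7
```

Call:
move_arm --rows '[{"hand": 255,"dx": 0,"dy": 0,"dz": 1,"roll": 0},{"hand": 255,"dx": 0,"dy": 0,"dz": 1,"roll": 0},{"hand": 255,"dx": 0,"dy": 0,"dz": 0,"roll": 0}]'

```text
time_s: 6.0
tcp_pos: [613.0, -169.6, 154.4]
tcp_rot: [[0.929, 0.369, 0.0], [0.369, -0.929, 0.0], [0.0, -0.0, -1.0]]
wrist_force: [1.3, 0.6, 3.1]
grip_width: 0.001
grasp_force: 1.8
```

```bash
python3 -c "
from h import *
tips()"
```

```text
tip [ 624.  -166.2  195.5] knob z 188.65131780084567 tcp [ 613.1 -169.6  154.4] F [1.6 0.5 3.6] t 6.05
```

Call:
move_arm --rows '[{"hand": 255,"dx": 0,"dy": 0,"dz": 1,"roll": 0},{"hand": 255,"dx": 0,"dy": 0,"dz": 0.5,"roll": 0},{"hand": 255,"dx": 0,"dy": 0,"dz": 0,"roll": 0}]'

```text
time_s: 6.35
tcp_pos: [613.0, -169.6, 152.9]
tcp_rot: [[0.929, 0.369, 0.0], [0.369, -0.929, 0.0], [0.0, -0.0, -1.0]]
wrist_force: [2.2, 0.7, 3.7]
grip_width: -0.0
grasp_force: 1.8
```

Call:
move_arm --rows '[{"hand": 255,"dx": 0,"dy": 0,"dz": 0.5,"roll": 0},{"hand": 255,"dx": 0,"dy": 0,"dz": 0,"roll": 0}]'

```text
time_s: 6.55
tcp_pos: [613.1, -169.6, 152.4]
tcp_rot: [[0.929, 0.369, 0.0], [0.369, -0.929, 0.0], [0.0, 0.0, -1.0]]
wrist_force: [1.8, 0.0, 4.2]
grip_width: 0.002
grasp_force: 1.8
```

Call:
move_arm --rows '[{"hand": 255,"dx": 0,"dy": 0,"dz": 0.5,"roll": 0},{"hand": 255,"dx": 0,"dy": 0,"dz": 0,"roll": 0}]'

```text
time_s: 6.75
tcp_pos: [613.1, -169.6, 152.3]
tcp_rot: [[0.929, 0.369, 0.0], [0.369, -0.929, -0.0], [0.0, 0.0, -1.0]]
wrist_force: [0.2, 0.5, 6.1]
grip_width: 0.001
grasp_force: 3.1
```

```bash
python3 -c "
from h import *
tips()"
```

```text
tip [ 623.7 -165.7  193.2] knob z 186.48141544227 tcp [ 613.1 -169.7  152.3] F [2.2 0.5 6.2] t 6.8
```

The foot is on the block: motion stops while force rises. I'll press slightly more and hold about 1.5 s, then release.

Call:
move_arm --rows '[{"hand": 255,"dx": 0,"dy": 0,"dz": 0.5,"roll": 0},{"hand": 255,"dx": 0,"dy": 0,"dz": 0,"roll": 0},{"hand": 255,"dx": 0,"dy": 0,"dz": 0,"roll": 0},{"hand": 255,"dx": 0,"dy": 0,"dz": 0,"roll": 0},{"hand": 255,"dx": 0,"dy": 0,"dz": 0,"roll": 0}]'

```text
time_s: 7.3
tcp_pos: [613.1, -169.6, 152.3]
tcp_rot: [[0.93, 0.369, 0.001], [0.369, -0.93, -0.0], [0.0, 0.0, -1.0]]
wrist_force: [0.1, 1.7, 10.2]
grip_width: -0.001
grasp_force: 4.6
```

Call:
move_arm --rows '[{"hand": 255,"dx": 0,"dy": 0,"dz": 0,"roll": 0},{"hand": 255,"dx": 0,"dy": 0,"dz": 0,"roll": 0},{"hand": 255,"dx": 0,"dy": 0,"dz": 0,"roll": 0},{"hand": 255,"dx": 0,"dy": 0,"dz": 0,"roll": 0},{"hand": 255,"dx": 0,"dy": 0,"dz": 0,"roll": 0}]'

```text
time_s: 7.8
tcp_pos: [613.1, -169.7, 152.3]
tcp_rot: [[0.929, 0.369, 0.001], [0.369, -0.929, -0.0], [0.001, 0.0, -1.0]]
wrist_force: [-0.6, 1.3, 8.8]
grip_width: 0.0
grasp_force: 4.6
```

Call:
move_arm --rows '[{"hand": 255,"dx": 0,"dy": 0,"dz": 0,"roll": 0},{"hand": 255,"dx": 0,"dy": 0,"dz": 0,"roll": 0},{"hand": 255,"dx": 0,"dy": 0,"dz": 0,"roll": 0},{"hand": 255,"dx": 0,"dy": 0,"dz": 0,"roll": 0},{"hand": 255,"dx": 0,"dy": 0,"dz": 0,"roll": 0}]'

```text
time_s: 8.3
tcp_pos: [613.1, -169.6, 152.3]
tcp_rot: [[0.929, 0.369, 0.001], [0.369, -0.929, -0.0], [0.0, 0.0, -1.0]]
wrist_force: [-1.2, 1.1, 9.9]
grip_width: 0.001
grasp_force: 4.6
```

Call:
move_arm --rows '[{"hand": 255,"dx": 0,"dy": 0,"dz": -5,"roll": 0},{"hand": 255,"dx": 0,"dy": 0,"dz": -8,"roll": 0},{"hand": 255,"dx": 0,"dy": 0,"dz": -10,"roll": 0},{"hand": 255,"dx": 0,"dy": 0,"dz": -12,"roll": 0},{"hand": 255,"dx": 0,"dy": 0,"dz": -15,"roll": 0}]'

```text
time_s: 8.8
tcp_pos: [612.2, -169.6, 201.8]
tcp_rot: [[0.93, 0.369, -0.002], [0.369, -0.93, 0.0], [-0.002, -0.001, -1.0]]
wrist_force: [0.4, -0.4, 0.2]
grip_width: 0.003
grasp_force: 0.0
```

```bash
python3 -c "
from h import *
tips()
plan(584,190.5,180,22.5)"
```

```text
tip [ 624.  -165.4  246. ] knob z 217.99249016381611 tcp [ 613.6 -169.8  205.1] F [0.1 1.6 2.4] t 8.85
t 8.85 tcp [ 613.6 -169.8  205.1] yaw 21.64 d [ 105.3 -345.9   24.8] n>= 7.248511832684739 zaxis [ 0. -0. -1.] force [0.1 1.6 2.4] gw 0.002 gf 0.0
roll rad -0.01508754213038241 (do after/before translation)
```

The knob sprang back to z about 217. On to the tongs, opening the hand on the way.

Call:
move_arm --rows '[{"hand": 255,"dx": 11.7,"dy": -38.4,"dz": 0,"roll": 0},{"hand": 0,"dx": 11.7,"dy": -38.4,"dz": 0,"roll": 0},{"hand": 0,"dx": 11.7,"dy": -38.4,"dz": 0,"roll": 0},{"hand": 0,"dx": 11.7,"dy": -38.4,"dz": 0,"roll": 0},{"hand": 0,"dx": 11.7,"dy": -38.4,"dz": 5,"roll": 0}]'

```text
time_s: 9.35
tcp_pos: [596.5, 31.8, 197.4]
tcp_rot: [[0.93, 0.369, 0.001], [0.369, -0.93, -0.0], [0.001, 0.001, -1.0]]
wrist_force: [1.0, -0.2, 0.3]
grip_width: 0.678
grasp_force: 0.0
```

Call:
move_arm --rows '[{"hand": 0,"dx": 11.7,"dy": -38.4,"dz": 10,"roll": 0},{"hand": 0,"dx": 11.7,"dy": -38.4,"dz": 10,"roll": 0},{"hand": 0,"dx": 11.7,"dy": -38.4,"dz": 10,"roll": 0},{"hand": 0,"dx": 11.7,"dy": -38.4,"dz": 10,"roll": 0},{"hand": 0,"dx": 0,"dy": 0,"dz": 0,"roll": 0}]'

```text
time_s: 9.85
tcp_pos: [580.5, 197.5, 155.4]
tcp_rot: [[0.926, 0.377, -0.003], [0.377, -0.926, 0.003], [-0.002, -0.004, -1.0]]
wrist_force: [-0.2, -0.5, 0.7]
grip_width: 0.996
grasp_force: 0.0
```

Call:
move_arm --rows '[{"hand": 0,"dx": 0,"dy": 0,"dz": 0,"roll": 0},{"hand": 0,"dx": 0,"dy": 0,"dz": 0,"roll": 0}]'

```text
time_s: 10.05
tcp_pos: [583.9, 189.0, 156.7]
tcp_rot: [[0.93, 0.367, 0.0], [0.367, -0.93, -0.001], [-0.0, 0.001, -1.0]]
wrist_force: [-0.2, 0.3, 0.1]
grip_width: 0.997
grasp_force: 0.0
```

```bash
cat > t.py <<'E'
from h import *
plan(584,190.5,60,22.5)
im,d=save('wrist','w4.png')
P=world('wrist',d,np.ones(d.shape,bool)); v,u=np.nonzero(d>0); C=im[v,u].astype(int)
t=robot.read_state()['tcp_pos']
m=(P[:,2]>37)&(P[:,2]<52)&(np.hypot(P[:,0]-590,P[:,1]-192)<150)
q=P[m]; print(m.sum(),np.median(q[:,2]),cv2.minAreaRect(q[:,:2].astype(np.float32)))
a=np.radians(22.5)
for _ in range(4):   # symmetric mid-line fit in slices
    ax=np.array([np.cos(a),np.sin(a)]);n=np.array([-ax[1],ax[0]]);o=np.array([584,190.5]);X=(q[:,:2]-o)@ax;Y=(q[:,:2]-o)@n
    xs,ys=[],[]
    for x in range(-60,105,8):
        k=(abs(X-x)<4)&(abs(Y)<60)
        yy=Y[k]
        if k.sum()>10: xs.append(x);ys.append((np.percentile(yy,2)+np.percentile(yy,98))/2)
    p=np.polyfit(xs,ys,1);a+=np.arctan(p[0])
print('yaw',np.degrees(a),'off',p[1],'X range',np.percentile(X,[.2,99.8]),list(zip(xs,np.round(ys,1))))
# bands: dark pixels among arms
k=(abs(Y)<45)&(abs(X)<60); D=C[m][k].max(1); Xk=X[k]
for x in range(-56,60,4):
    s=abs(Xk-x)<2; 
    if s.sum(): print(x,int(np.median(D[s])),s.sum(),end=' | ')
print('band X',np.round(np.percentile(Xk[D<90],[5,50,95]),1) if (D<90).any() else None)
E
python3 t.py
```

```text
t 10.05 tcp [583.9 189.  156.7] yaw 21.56 d [ 0.7 -1.5 96.7] n>= 1.9343710118532504 zaxis [ 0.    -0.001 -1.   ] force [-0.2  0.3  0.1] gw 0.997 gf 0.0
roll rad -0.01648451015759848 (do after/before translation)
3436 42.73110205771141 ((596.9014892578125, 193.71435546875), (224.53933715820312, 78.15298461914062), 23.443923950195312)
yaw 23.400012087275623 off -1.9961065826338076 X range [-98.38497929 124.4104315 ] [(-60, np.float64(-1.8)), (-52, np.float64(-2.1)), (-44, np.float64(-1.9)), (-36, np.float64(-2.1)), (-28, np.float64(-1.9)), (-20, np.float64(-2.2)), (-12, np.float64(-2.0)), (-4, np.float64(-2.4)), (4, np.float64(-2.1)), (12, np.float64(-1.9)), (20, np.float64(-1.8)), (28, np.float64(-1.8)), (36, np.float64(-2.1)), (44, np.float64(-1.9)), (52, np.float64(-1.8)), (60, np.float64(-2.2)), (68, np.float64(-1.9)), (76, np.float64(-2.1)), (84, np.float64(-2.0)), (92, np.float64(-2.1)), (100, np.float64(-1.8))]
-56 180 39 | -52 129 36 | -48 128 37 | -44 154 38 | -40 130 38 | -36 130 42 | -32 129 43 | -28 127 38 | -24 124 40 | -20 122 45 | -16 114 50 | -12 92 61 | -8 102 60 | -4 98 67 | 0 126 58 | 4 112 65 | 8 120 60 | 12 115 73 | 16 171 64 | 20 225 48 | 24 226 43 | 28 226 50 | 32 227 43 | 36 223 55 | 40 226 48 | 44 226 47 | 48 225 47 | 52 225 50 | 56 224 49 | band X [-46.3  -5.2  17.5]
```

View pics/w4.png

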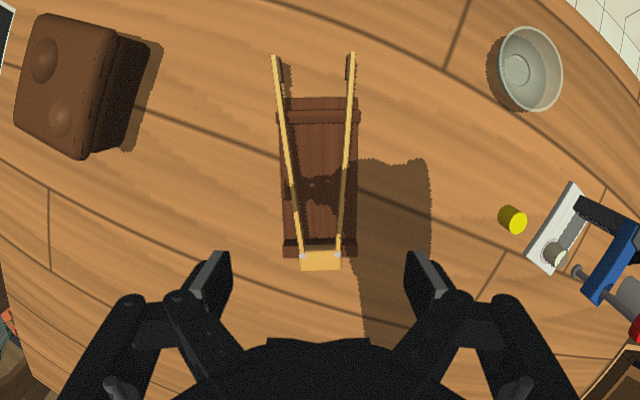

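The wrist view shows the tongs at (315,150) with the spine at (320,260), so yaw is 23.4° and origin about (585,189). I'll align, come partway down, and check the fingertip height.

Call:
move_arm --rows '[{"hand": 0,"dx": 1.4,"dy": 0.6,"dz": 30,"roll": -0.032},{"hand": 0,"dx": 0,"dy": 0,"dz": 40,"roll": 0},{"hand": 0,"dx": 0,"dy": 0,"dz": 35,"roll": 0},{"hand": 0,"dx": 0,"dy": 0,"dz": 17,"roll": 0},{"hand": 0,"dx": 0,"dy": 0,"dz": 0,"roll": 0}]'

```text
time_s: 10.6
tcp_pos: [583.8, 188.7, 32.4]
tcp_rot: [[0.918, 0.397, -0.004], [0.397, -0.918, -0.001], [-0.004, -0.0, -1.0]]
wrist_force: [0.2, -0.3, 0.6]
grip_width: 1.001
grasp_force: 0.0
```

```bash
cat > t2.py <<'E'
from h import *
plan(585.4,188.9,-15,23.4)
np.set_printoptions(precision=1,suppress=True)
im,d=save('wrist','w5.png')
P=world('wrist',d,np.ones(d.shape,bool)); v,u=np.nonzero(d>0); C=im[v,u].astype(int)
s=robot.read_state();R=np.array(s['tcp_rot']); L=(P-np.array(s['tcp_pos']))@R
f=(C.max(1)-C.min(1)<22)&(abs(L[:,0])<22)&(abs(L[:,1])<65)&(abs(L[:,1])>20)&(P[:,2]>15)&(d[v,u]<200)
for sg in(-1,1):
    q=L[f&(sg*L[:,1]>0)]; k=q[:,2]>np.percentile(q[:,2],97); print('finger side',sg,len(q),'tip tool coords',q[k].mean(0),'y inner',np.percentile(sg*q[:,1],3))
# tongs in tool coords
m=(P[:,2]>37)&(P[:,2]<50)&(C[:,0]>C[:,2]+25)&(abs(L[:,1])<50)&(L[:,0]>-90)&(L[:,0]<130); q=L[m]
for x in range(-20,110,15):
    k=abs(q[:,0]-x)<4
    if k.sum()>8: print(x,k.sum(),np.percentile(q[k,1],[2,98]))
E
python3 t2.py
```

```text
t 10.6 tcp [583.8 188.7  32.4] yaw 23.39 d [ 1.8  0.4 47.4] n>= 0.9488808717091911 zaxis [-0.004 -0.001 -1.   ] force [ 0.2 -0.3  0.6] gw 1.001 gf 0.0
roll rad -0.0001653802072531109 (do after/before translation)
finger side -1 12660 tip tool coords [  4.3 -43.2 -55.1] y inner 22.00501556499176
finger side 1 12520 tip tool coords [  4.3  44.7 -53.3] y inner 21.785832183365844
-20 225 [-26.1  25.8]
-5 325 [-29.3  29.3]
10 349 [-30.8  30.5]
25 279 [-30.1  29.9]
40 312 [-31.6  31.4]
55 332 [-32.9  32.8]
70 327 [-34.2  34.4]
85 331 [-35.5  35.5]
100 379 [-36.7  36.8]
```

View pics/w5.png

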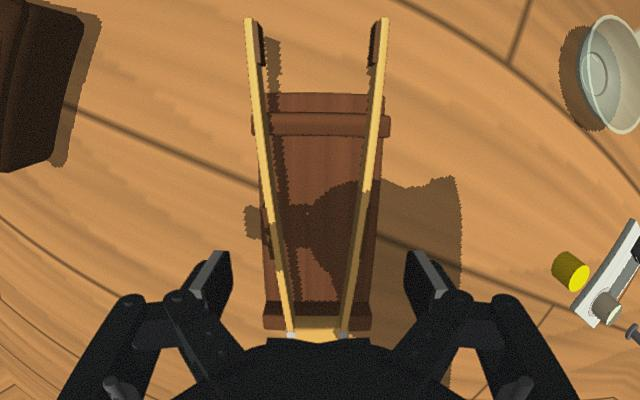

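The tongs are centred between the open fingers, with arms at ±30 mm and the visible fingertips about 54 mm behind the reported TCP. Going down onto the bands and closing to about 54 mm.

Call:
move_arm --rows '[{"hand": 0,"dx": 1.5,"dy": 0,"dz": 20,"roll": 0},{"hand": 0,"dx": 0,"dy": 0,"dz": 20,"roll": 0},{"hand": 0,"dx": 0,"dy": 0,"dz": 12,"roll": 0},{"hand": 0,"dx": 0,"dy": 0,"dz": 5,"roll": 0},{"hand": 0,"dx": 0,"dy": 0,"dz": 0,"roll": 0}]'

```text
time_s: 11.15
tcp_pos: [586.7, 191.1, -22.0]
tcp_rot: [[0.917, 0.398, 0.0], [0.398, -0.917, 0.0], [0.0, 0.0, -1.0]]
wrist_force: [0.5, -0.3, -0.9]
grip_width: 1.002
grasp_force: 0.0
```

```bash
python3 t2.py
```

```text
t 11.15 tcp [586.7 191.1 -22. ] yaw 23.47 d [-2.   1.5 -7. ] n>= 0.148944665189169 zaxis [ 0.  0. -1.] force [ 0.5 -0.3 -0.9] gw 1.002 gf 0.0
roll rad 0.0011499493933828369 (do after/before translation)
finger side -1 12682 tip tool coords [  4.3 -43.2 -55.1] y inner 21.99113676945663
finger side 1 12533 tip tool coords [  3.9  45.1 -54.8] y inner 21.78969987622485
-20 383 [-27.1  29. ]
-5 525 [-28.8  30.5]
10 632 [-30.1  32.2]
25 534 [-29.3  31.3]
40 609 [-30.6  32.8]
55 654 [-31.8  34. ]
70 689 [-33.1  35.4]
85 692 [-34.6  36.8]
100 818 [-35.8  38.2]
```

Call:
move_arm --rows '[{"hand": 20,"dx": 0,"dy": 1,"dz": 4,"roll": 0},{"hand": 60,"dx": 0,"dy": 0,"dz": 0,"roll": 0},{"hand": 60,"dx": 0,"dy": 0,"dz": 0,"roll": 0},{"hand": 60,"dx": 0,"dy": 0,"dz": 0,"roll": 0}]' --squeeze 40

```text
time_s: 11.6
tcp_pos: [586.8, 190.1, -26.3]
tcp_rot: [[0.917, 0.398, 0.0], [0.398, -0.917, 0.0], [0.0, -0.0, -1.0]]
wrist_force: [-0.8, 0.3, -1.1]
grip_width: 0.764
grasp_force: 0.0
```

```bash
python3 t2.py
```

```text
t 11.6 tcp [586.8 190.1 -26.3] yaw 23.48 d [ -1.8   0.6 -11.3] n>= 0.2294951398311361 zaxis [ 0.  0. -1.] force [-0.8  0.3 -1.1] gw 0.764 gf 0.0
roll rad 0.0013740276186097165 (do after/before translation)
finger side -1 13629 tip tool coords [  8.1 -38.1 -59.8] y inner 21.8047589593038
finger side 1 14057 tip tool coords [  7.8  38.9 -57. ] y inner 21.670277085068737
-20 377 [-27.9  28.1]
-5 547 [-29.4  29.7]
10 657 [-31.3  31.1]
25 564 [-30.1  30.4]
40 631 [-31.6  31.9]
55 699 [-32.8  33.1]
70 720 [-34.1  34.5]
85 726 [-35.4  36. ]
100 869 [-36.7  37.4]
```

Call:
move_arm --rows '[{"hand": 80,"dx": 0,"dy": 0,"dz": 0,"roll": 0},{"hand": 92,"dx": 0,"dy": 0,"dz": 0,"roll": 0},{"hand": 92,"dx": 0,"dy": 0,"dz": 0,"roll": 0},{"hand": 92,"dx": 0,"dy": 0,"dz": 0,"roll": 0}]'

```text
time_s: 12.05
tcp_pos: [587.4, 190.4, -25.5]
tcp_rot: [[0.917, 0.398, 0.001], [0.398, -0.917, 0.0], [0.002, 0.0, -1.0]]
wrist_force: [0.1, -0.2, 6.8]
grip_width: 0.639
grasp_force: 7.4
```

Call:
move_arm --rows '[{"hand": 92,"dx": 0,"dy": 0,"dz": -3,"roll": 0},{"hand": 92,"dx": 0,"dy": 0,"dz": -5,"roll": 0},{"hand": 92,"dx": 0,"dy": 0,"dz": -12,"roll": 0},{"hand": 92,"dx": 0,"dy": 0,"dz": -20,"roll": 0},{"hand": 92,"dx": 0,"dy": 0,"dz": 0,"roll": 0}]'

```text
time_s: 12.55
tcp_pos: [588.6, 191.0, 16.8]
tcp_rot: [[0.917, 0.398, 0.004], [0.398, -0.917, 0.001], [0.005, 0.0, -1.0]]
wrist_force: [0.2, 0.5, -0.2]
grip_width: 0.644
grasp_force: 5.5
```

```bash
cat > t3.py <<'E'
from h import *
plan(500,-151,-20,-9.3)
np.set_printoptions(precision=1,suppress=True)
im,d=save('wrist','w6.png')
P=world('wrist',d,np.ones(d.shape,bool)); v,u=np.nonzero(d>0); C=im[v,u].astype(int)
s=robot.read_state();R=np.array(s['tcp_rot']); L=(P-np.array(s['tcp_pos']))@R
m=(abs(L[:,2]+64)<25)&(C[:,0]>C[:,2]+25)&(C[:,0]>150)&(abs(L[:,1])<50)&(L[:,0]>-10)&(L[:,0]<150); q=L[m]
for x in range(20,130,12):
    k=abs(q[:,0]-x)<4
    if k.sum()>8: print(x,k.sum(),'y',np.percentile(q[k,1],[2,98]),'top tool z',np.median(q[k,2]))
print('end x',np.percentile(q[:,0],99.7))
E
python3 t3.py
```

```text
t 12.55 tcp [588.6 191.   16.8] yaw 23.48 d [-217.7  278.4   35.9] n>= 7.103765563408871 zaxis [ 0.004  0.001 -1.   ] force [ 0.2  0.5 -0.2] gw 0.644 gf 5.508710070425877
roll rad 0.5721270963860562 (do after/before translation)
20 206 y [-24.7 -20.3] top tool z -68.03915222188223
32 384 y [-25.2  27.1] top tool z -68.24461082411564
44 503 y [-25.7  27.8] top tool z -68.24697764048244
56 555 y [-26.3  28.7] top tool z -68.35452831525248
68 567 y [-26.7  29.1] top tool z -68.38379526156278
80 574 y [-27.3  29.8] top tool z -68.44962081397196
92 572 y [-27.9  30.5] top tool z -68.45963989405784
104 498 y [-28.3  31.1] top tool z -68.55998710641373
116 237 y [-28.8  31.6] top tool z -68.66118133097883
end x 115.76690624094894
```

View pics/w6.png

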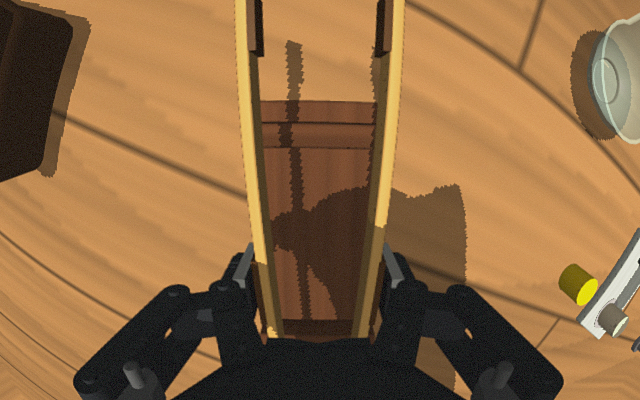

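The tongs are held level and open, with arms at (245,60) and (395,60), clear of the rest. I'll rise, turn to the gauge's yaw, then travel to a staging point in front of it.

Call:
move_arm --rows '[{"hand": 92,"dx": 0,"dy": 0,"dz": -30,"roll": 0},{"hand": 92,"dx": 0,"dy": 0,"dz": -15,"roll": 0.143},{"hand": 92,"dx": 0,"dy": 0,"dz": 0,"roll": 0.143},{"hand": 92,"dx": 0,"dy": 0,"dz": 0,"roll": 0.143},{"hand": 92,"dx": 0,"dy": 0,"dz": 0,"roll": 0.143}]'

```text
time_s: 13.1
tcp_pos: [586.3, 189.8, 57.9]
tcp_rot: [[0.986, -0.167, -0.001], [-0.167, -0.986, -0.0], [-0.001, 0.0, -1.0]]
wrist_force: [-0.8, -0.1, -1.2]
grip_width: 0.641
grasp_force: 5.5
```

Call:
move_arm --rows '[{"hand": 92,"dx": 0,"dy": 0,"dz": 0,"roll": 0},{"hand": 92,"dx": 0,"dy": 0,"dz": 0,"roll": 0}]'

```text
time_s: 13.3
tcp_pos: [586.4, 190.0, 58.0]
tcp_rot: [[0.988, -0.157, -0.001], [-0.157, -0.988, -0.0], [-0.001, 0.0, -1.0]]
wrist_force: [0.1, 0.3, -0.1]
grip_width: 0.642
grasp_force: 5.5
```

```bash
python3 -c "
from h import *
plan(445,-142,60,-9.3)"
```

```text
t 13.3 tcp [586.4 190.   58. ] yaw -9.04 d [-87.5 350.1  -1.8] n>= 7.218102555653119 zaxis [-0.001 -0.    -1.   ] force [ 0.1  0.3 -0.1] gw 0.642 gf 5.508075096295215
roll rad 0.004536552954911291 (do after/before translation)
```

Call:
move_arm --rows '[{"hand": 92,"dx": -14,"dy": 25,"dz": 0,"roll": 0.005},{"hand": 92,"dx": -14,"dy": 37,"dz": 0,"roll": 0},{"hand": 92,"dx": -14,"dy": 38,"dz": 0,"roll": 0},{"hand": 92,"dx": -14,"dy": 38,"dz": 0,"roll": 0},{"hand": 92,"dx": -14,"dy": 38,"dz": 0,"roll": 0}]'

```text
time_s: 13.8
tcp_pos: [487.4, 26.7, 58.2]
tcp_rot: [[0.987, -0.162, -0.0], [-0.162, -0.987, -0.0], [-0.0, 0.0, -1.0]]
wrist_force: [1.1, -0.9, -1.2]
grip_width: 0.642
grasp_force: 5.5
```

Call:
move_arm --rows '[{"hand": 92,"dx": -10,"dy": 38,"dz": 0,"roll": 0},{"hand": 92,"dx": -7,"dy": 38,"dz": 0,"roll": 0},{"hand": 92,"dx": 0,"dy": 38,"dz": 0,"roll": 0},{"hand": 92,"dx": 0,"dy": 35,"dz": 0,"roll": 0},{"hand": 92,"dx": 0,"dy": 25,"dz": 0,"roll": 0}]'

```text
time_s: 14.3
tcp_pos: [441.9, -143.1, 58.4]
tcp_rot: [[0.986, -0.164, -0.0], [-0.164, -0.986, -0.001], [-0.0, 0.001, -1.0]]
wrist_force: [1.3, 0.4, 0.5]
grip_width: 0.64
grasp_force: 5.5
```

Call:
move_arm --rows '[{"hand": 92,"dx": 0,"dy": 0,"dz": 0,"roll": 0},{"hand": 92,"dx": 0,"dy": 0,"dz": 0,"roll": 0},{"hand": 92,"dx": 0,"dy": 0,"dz": 0,"roll": 0}]'

```text
time_s: 14.6
tcp_pos: [442.9, -139.6, 58.3]
tcp_rot: [[0.987, -0.164, -0.0], [-0.164, -0.987, 0.0], [-0.0, -0.0, -1.0]]
wrist_force: [0.1, 0.6, 0.1]
grip_width: 0.639
grasp_force: 5.5
```

```bash
cat > t4.py <<'E'
from h import *
np.set_printoptions(precision=1,suppress=True)
plan(447,-143,60,-9.3)
s=robot.read_state();R=np.array(s['tcp_rot']);t=np.array(s['tcp_pos'])
for cam in('wrist','scene'):
    im,d=save(cam,cam+'7.png')
    P=world(cam,d,np.ones(d.shape,bool)); v,u=np.nonzero(d>0); C=im[v,u].astype(int);L=(P-t)@R
    b=(np.hypot(P[:,0]-613,P[:,1]+170)<30)&(P[:,2]>20)&(P[:,2]<52)&(C.max(1)-C.min(1)<60)
    k=b&(P[:,2]>38); q=P[k]
    if k.sum(): print(cam,'top',k.sum(),q.mean(0),(q.min(0)+q.max(0))/2,'tool ext mid',(L[k].min(0)+L[k].max(0))/2,'size',np.ptp(L[k],axis=0))
    q=L[b]; print('all',b.sum(),'tool y',np.percentile(q[:,1],[2,98]),'x',np.percentile(q[:,0],[2,98])) if b.sum() else 0
    if cam=='wrist':
        m=(abs(L[:,2]+68)<6)&(C[:,0]>C[:,2]+25)&(C[:,0]>150)&(abs(L[:,1])<50)&(L[:,0]>20)&(L[:,0]<150); q=L[m]
        for x in (40,80,104,116):
            k=abs(q[:,0]-x)<4
            if k.sum()>8: print(x,'y',np.percentile(q[k,1],[2,98]),'z',np.median(q[k,2]))
E
python3 t4.py
```

```text
t 14.6 tcp [ 442.9 -139.6   58.3] yaw -9.42 d [ 4.6  2.7 -1.7] n>= 0.11152493275783726 zaxis [-0.  0. -1.] force [0.1 0.6 0.1] gw 0.639 gf 5.508289805293316
roll rad -0.0020156913261140043 (do after/before translation)
40 y [-26.  -21.7] z -68.53070137468377
80 y [-27.8  29.3] z -68.81148003979526
104 y [-28.7  30.6] z -68.94491925899435
116 y [-29.3  31.1] z -68.98477739667447
scene top 40 [ 614.6 -167.6   42.4] [ 613.1 -166.1   42.3] tool ext mid [172.1  -2.1  16. ] size [33.9 26.8  8.4]
all 89 tool y [-15.4  10.4] x [160.5 186. ]
```

View pics/wrist7.png

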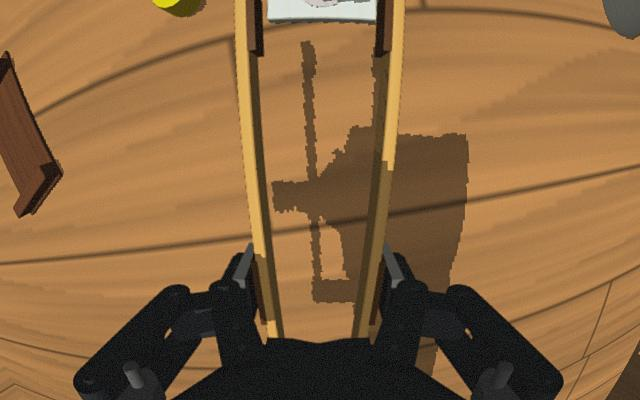

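The wrist view shows the anvil edge at (320,10) straight ahead, between the jaws at (255,30) and (385,30). Lowering to block height.

Call:
move_arm --rows '[{"hand": 92,"dx": 0,"dy": -2,"dz": 30,"roll": 0},{"hand": 92,"dx": 0,"dy": 0,"dz": 30,"roll": 0},{"hand": 92,"dx": 0,"dy": 0,"dz": 18,"roll": 0},{"hand": 92,"dx": 0,"dy": 0,"dz": 7,"roll": 0},{"hand": 92,"dx": 0,"dy": 0,"dz": 0,"roll": 0}]'

```text
time_s: 15.2
tcp_pos: [442.7, -137.9, -27.2]
tcp_rot: [[0.986, -0.165, -0.002], [-0.165, -0.986, 0.001], [-0.002, -0.0, -1.0]]
wrist_force: [0.7, -0.0, 0.7]
grip_width: 0.64
grasp_force: 5.5
```

Call:
move_arm --rows '[{"hand": 92,"dx": 8,"dy": 0,"dz": 0,"roll": 0},{"hand": 92,"dx": 8,"dy": 0,"dz": 0,"roll": 0},{"hand": 92,"dx": 0,"dy": 0,"dz": 0,"roll": 0}]'

```text
time_s: 15.5
tcp_pos: [461.3, -141.7, -25.4]
tcp_rot: [[0.986, -0.166, 0.003], [-0.166, -0.986, -0.001], [0.003, 0.0, -1.0]]
wrist_force: [0.1, -0.6, -1.3]
grip_width: 0.639
grasp_force: 5.5
```

```bash
cat >> t4.py <<'E'
a=cv2.imread('pics/scene7.png')[145:250,200:320]; b=cv2.imread('pics/wrist7.png')[0:200,200:440]
cv2.imwrite('pics/c%d.png'%int(s['time_s']*100),np.vstack([cv2.resize(a,(480,300)),cv2.resize(b,(480,280))])); print('c%d.png'%int(s['time_s']*100))
E
python3 t4.py; cp pics/c*.png /tmp; ls -t pics|head -1; cp pics/$(ls -t pics|head -1) pics/cc.png
```

```text
t 15.5 tcp [ 461.3 -141.7  -25.4] yaw -9.56 d [-13.6   3.7 -85.5] n>= 1.7327757594778996 zaxis [ 0. -0. -1.] force [ 0.1 -0.6 -1.3] gw 0.639 gf 5.50671536126174
roll rad -0.004613028272797035 (do after/before translation)
40 y [-26.  -21.5] z -68.09498398269565
80 y [-27.6  29.5] z -68.2368495844587
104 y [-28.5  30.8] z -68.48475530775885
116 y [-29.1  31.3] z -68.48610664909768
scene top 40 [ 615.1 -168.    42.7] [ 613.7 -166.1   42.5] tool ext mid [155.1  -1.5 -67.5] size [29.6 28.7  7.8]
all 85 tool y [-15.4  12.3] x [142.  168.4]
c1550.png
c1550.png
```

View pics/cc.png

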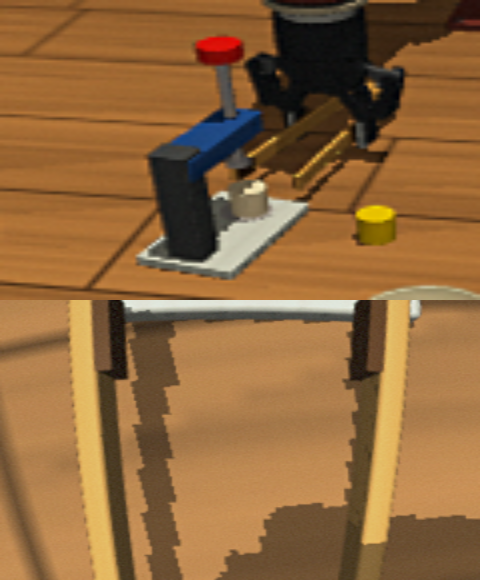

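The picture shows the tongs level in front of the anvil, straddling the block: jaws are at about (245,170) and (300,182), and the block at (250,198). That was my 11th view against the limit of 10, so from here I go by numbers only. Sliding in.

Call:
move_arm --rows '[{"hand": 92,"dx": 10,"dy": -1,"dz": 0,"roll": 0},{"hand": 92,"dx": 12,"dy": -1,"dz": 0,"roll": 0},{"hand": 92,"dx": 12,"dy": 0,"dz": 0,"roll": 0},{"hand": 92,"dx": 10,"dy": 0,"dz": 0,"roll": 0},{"hand": 92,"dx": 3,"dy": 0,"dz": 0,"roll": 0}]'

```text
time_s: 16.1
tcp_pos: [507.1, -147.3, -26.6]
tcp_rot: [[0.986, -0.166, 0.001], [-0.166, -0.986, 0.0], [0.001, -0.0, -1.0]]
wrist_force: [0.9, -0.3, 0.3]
grip_width: 0.638
grasp_force: 5.5
```

Call:
move_arm --rows '[{"hand": 92,"dx": 0,"dy": 0,"dz": 0,"roll": 0},{"hand": 92,"dx": 0,"dy": 0,"dz": 0,"roll": 0}]'

```text
time_s: 16.3
tcp_pos: [505.1, -147.1, -26.8]
tcp_rot: [[0.986, -0.167, -0.001], [-0.167, -0.986, 0.0], [-0.001, -0.0, -1.0]]
wrist_force: [0.2, -0.1, -0.8]
grip_width: 0.642
grasp_force: 5.5
```

```bash
python3 t4.py
```

```text
t 16.3 tcp [ 505.1 -147.1  -26.8] yaw -9.58 d [-58.    5.6 -86.8] n>= 2.0908134118755437 zaxis [-0.  0. -1.] force [ 0.2 -0.1 -0.8] gw 0.642 gf 5.506995190444286
roll rad -0.00496617426362569 (do after/before translation)
wrist top 3789 [ 605.2 -167.7   42.6] [ 604.1 -168.4   41.6] tool ext mid [100.5   3.5 -68.5] size [23.7 55.9  7.2]
all 4870 tool y [-22.   26.1] x [ 92.6 111.8]
40 y [-25.8 -21.5] z -68.44306422467164
80 y [-27.6  29.4] z -68.75432440846893
104 y [-28.3  15. ] z -69.66627525029314
116 y [-29.7 -25.4] z -68.90091179948024
scene top 53 [ 612.5 -173.1   42.4] [ 609.4 -168.6   42.2] tool ext mid [107.7   2.5 -69.1] size [30.9 51.2  7.6]
all 127 tool y [-17.5  27.8] x [ 94.2 124.1]
c1630.png
```

```bash
cat > t5.py <<'E'
from h import *
np.set_printoptions(precision=1,suppress=True)
s=robot.read_state();R=np.array(s['tcp_rot']);t=np.array(s['tcp_pos'])
for cam in ('wrist','scene'):
    im,d=robot.grab_frame(cam);P=world(cam,d,np.ones(d.shape,bool)); v,u=np.nonzero(d>0); C=im[v,u].astype(int);L=(P-t)@R
    b=(abs(L[:,0]-106)<30)&(abs(L[:,1])<21)&(L[:,2]<-55)&(L[:,2]>-76)&(C.min(1)>90)&(C[:,0]-C[:,2]<70)
    q=L[b]; print(cam,b.sum(),'x',np.percentile(q[:,0],[1,99]),'y',np.percentile(q[:,1],[1,99]),'z',np.percentile(q[:,2],[1,50]),np.median(C[b],0))
    h=[(x,np.round(np.percentile(q[abs(q[:,0]-x)<1.5][:,1],[3,97]),1).tolist()) for x in range(88,124,4) if (abs(q[:,0]-x)<1.5).sum()>5]; print(h)
print(t,s['wrist_force'],s['grip_width'],s['grasp_force'],s['time_s'])
E
python3 t5.py
```

```text
wrist 2885 x [ 94.1 111.2] y [-11.8  15.9] z [-71.3 -69.7] [156. 145. 121.]
[(96, [-6.3, 10.3]), (100, [-9.6, 13.7]), (104, [-11.3, 15.0]), (108, [-11.8, 16.2]), (112, [-11.7, -2.6])]
scene 22 x [ 94.4 120.9] y [-11.3   2.2] z [-71.  -69.6] [235.  217.  167.5]
[]
[ 505.  -147.2  -26.7] [ 0.4  0.1 -0.8] 0.6405493585822262 5.507374293447356 16.4
```

Block centre is at tool (108.5, 2) with the jaws at (108, 1): centred. Closing.

Call:
move_arm --rows '[{"hand": 100,"dx": 0,"dy": 1,"dz": 0,"roll": 0},{"hand": 106,"dx": 0,"dy": 0,"dz": 0,"roll": 0},{"hand": 112,"dx": 0,"dy": 0,"dz": 0,"roll": 0},{"hand": 118,"dx": 0,"dy": 0,"dz": 0,"roll": 0},{"hand": 118,"dx": 0,"dy": 0,"dz": 0,"roll": 0}]' --squeeze 35

```text
time_s: 17.0
tcp_pos: [505.4, -148.3, -26.5]
tcp_rot: [[0.986, -0.167, 0.0], [-0.167, -0.986, -0.0], [0.0, 0.0, -1.0]]
wrist_force: [-0.4, -0.1, 0.4]
grip_width: 0.544
grasp_force: 35.4
```

Call:
move_arm --rows '[{"hand": 125,"dx": 0,"dy": 0,"dz": 0,"roll": 0},{"hand": 130,"dx": 0,"dy": 0,"dz": 0,"roll": 0},{"hand": 130,"dx": 0,"dy": 0,"dz": 0,"roll": 0},{"hand": 130,"dx": 0,"dy": 0,"dz": 0,"roll": 0}]'

```text
time_s: 17.4
tcp_pos: [505.4, -148.2, -26.6]
tcp_rot: [[0.986, -0.166, 0.0], [-0.166, -0.986, -0.0], [0.0, 0.0, -1.0]]
wrist_force: [-0.4, -0.6, -0.2]
grip_width: 0.55
grasp_force: 35.8
```

```bash
python3 t5.py
```

```text
wrist 2780 x [ 93.5 109.8] y [-12.9  14.6] z [-71.  -69.4] [155. 144. 121.]
[(92, [-3.3, 3.7]), (96, [-8.3, 9.8]), (100, [-10.9, 12.9]), (104, [-12.1, 14.1]), (108, [-13.2, 14.9])]
scene 23 x [ 96.4 122.2] y [-14.    5.9] z [-72.5 -69.6] [234. 217. 170.]
[]
[ 505.4 -148.2  -26.6] [-0.4 -0.6 -0.2] 0.5500286582407014 35.84198534488678 17.4
```

The jaws are on the block, at width 46.8 mm and 35 N. I'll lift slightly, draw out, then raise.

Call:
move_arm --rows '[{"hand": 130,"dx": 0,"dy": 0,"dz": -3,"roll": 0},{"hand": 130,"dx": 0,"dy": 0,"dz": -4,"roll": 0},{"hand": 130,"dx": -6,"dy": 0,"dz": 0,"roll": 0},{"hand": 130,"dx": -12,"dy": 0,"dz": 0,"roll": 0},{"hand": 130,"dx": -15,"dy": 0,"dz": 0,"roll": 0}]'

```text
time_s: 18.0
tcp_pos: [471.7, -142.4, -19.7]
tcp_rot: [[0.986, -0.166, -0.0], [-0.166, -0.986, 0.0], [-0.0, -0.0, -1.0]]
wrist_force: [-0.0, 0.6, -1.5]
grip_width: 0.542
grasp_force: 36.0
```

Call:
move_arm --rows '[{"hand": 130,"dx": -15,"dy": 0,"dz": 0,"roll": 0},{"hand": 130,"dx": -12,"dy": 0,"dz": 0,"roll": 0},{"hand": 130,"dx": -5,"dy": 0,"dz": 0,"roll": 0},{"hand": 130,"dx": 0,"dy": 0,"dz": 0,"roll": 0}]'

```text
time_s: 18.4
tcp_pos: [440.6, -137.4, -19.5]
tcp_rot: [[0.986, -0.167, -0.0], [-0.167, -0.986, -0.0], [0.0, 0.0, -1.0]]
wrist_force: [0.0, 0.8, -0.6]
grip_width: 0.542
grasp_force: 36.0
```

```bash
python3 t5.py
```

```text
wrist 4196 x [ 94.3 115.5] y [-12.7  14.7] z [-70.8 -69.2] [224. 230. 214.]
[(96, [-7.3, 9.1]), (100, [-10.4, 12.5]), (104, [-12.3, 13.9]), (108, [-12.6, 14.7]), (112, [-12.2, 13.9]), (116, [-10.8, 12.6])]
scene 37 x [ 97.2 124.3] y [-13.3  13. ] z [-72.6 -69.7] [237. 221. 174.]
[(100, [-7.1, 9.0]), (112, [-12.7, 10.6]), (116, [-11.5, 12.4])]
[ 440.6 -137.4  -19.5] [ 0.   0.8 -0.6] 0.54157773216639 36.00412130355835 18.4
```

Call:
move_arm --rows '[{"hand": 130,"dx": 0,"dy": 0,"dz": -10,"roll": 0},{"hand": 130,"dx": 0,"dy": 0,"dz": -25,"roll": 0},{"hand": 130,"dx": 0,"dy": 0,"dz": -30,"roll": 0},{"hand": 130,"dx": 0,"dy": 0,"dz": -30,"roll": 0},{"hand": 130,"dx": 0,"dy": 0,"dz": -30,"roll": 0}]'

```text
time_s: 19.0
tcp_pos: [441.7, -137.3, 107.5]
tcp_rot: [[0.986, -0.166, 0.001], [-0.166, -0.986, 0.0], [0.001, -0.0, -1.0]]
wrist_force: [0.3, -1.0, -1.2]
grip_width: 0.544
grasp_force: 36.3
```

Call:
move_arm --rows '[{"hand": 130,"dx": 0,"dy": 0,"dz": -20,"roll": 0},{"hand": 130,"dx": 0,"dy": 0,"dz": -8,"roll": 0},{"hand": 130,"dx": 0,"dy": 0,"dz": 0,"roll": 0},{"hand": 130,"dx": 0,"dy": 0,"dz": 0,"roll": 0},{"hand": 130,"dx": 0,"dy": 0,"dz": 0,"roll": 0}]'

```text
time_s: 19.5
tcp_pos: [440.5, -137.1, 132.1]
tcp_rot: [[0.986, -0.166, -0.002], [-0.166, -0.986, 0.001], [-0.002, -0.0, -1.0]]
wrist_force: [-0.5, -0.2, -0.9]
grip_width: 0.547
grasp_force: 36.3
```

```bash
python3 t5.py
```

```text
wrist 4179 x [ 93.7 114.7] y [-12.7  14.7] z [-70.8 -69.2] [215. 222. 201.]
[(92, [-3.5, 4.4]), (96, [-8.0, 9.9]), (100, [-10.7, 12.8]), (104, [-12.2, 14.1]), (108, [-12.8, 14.5]), (112, [-11.8, 13.9]), (116, [-11.1, 12.8])]
scene 38 x [ 92.2 122.7] y [-13.3  15.9] z [-71.7 -69.5] [234.  220.  172.5]
[(108, [-12.1, 11.5]), (120, [-10.9, -5.0])]
[ 440.5 -137.1  132.1] [-0.5 -0.2 -0.9] 0.5473982595608456 36.27936601638794 19.5
```

The block is held steady in the jaws, with its top at about z 202 and its underside at about z 170. Handing in.

```bash
python3 -c "
from h import *
print(robot.sign_off())"
```

```text
the job is handed in; nothing more can be done
None
```

The job is handed in at about 19.6 s of the 61 s limit: I pressed the gauge onto the block, held the reading about 1.5 s and let it spring back, then drew the white block out in the tongs, where it is now held with its underside about 170 mm above the shelf; I viewed 11 pictures against the limit of 10.

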